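# Tip the dye jar with the rocker's jog stick

## Task

Tip the sealed dye jar in the bench rocker towards the side where the copper wax pot stands: push the ball-topped jog stick over towards the pot, past half of its travel, and hold it there for at least two seconds. Then let go so that it springs back upright. Never tilt it the other way, and leave the T-handled stick and the wax pot alone.

Things in the scene. Friction and masses are not known exactly. Their poses are not given: they have to be found in the camera images.
- jog_pivot (a point): Foot of the ball-topped stick: centre of the top of its fixed grey console (110 x 110 x 60 mm high). Frame stays still: z up, x away from the robot (turned up to 0.35 rad), y left, the line the stick tilts along. Steel rod 10 mm thick, black ball 40 mm across, its centre 100 mm above this point when upright. Rubber boot 60 mm wide, 32 mm high, round the foot.
- jog (a joint): Tilt of the ball-topped stick (rad): 0 upright, positive towards +y of jog_pivot, negative towards -y, stops at +0.5 and -0.5. It does not tilt along x. A damped spring centres it: about 2 N sideways at the ball for 0.2 rad, 5 N at the stop; let go, it is upright within 1 s. It drives the jar rocker at the table's right edge, which tips the same way.
- lift (a joint): Tilt (rad) of the T-handled stick on a second, equal console 0.2 m or more to the left or right of the first: 0 upright, spring-centred, positive to its own left. It ends in a level black bar, 70 mm long, 18 mm thick, 135 mm above the table, instead of a ball. To be left alone.
- wax_pot: Loose, empty, round copper pot, 112 mm high, 136 mm across its flared rim, with a brass loop handle at the rim, up to 143 mm high. Origin: centre of its underside. It stands 0.2 m or more to the left or right of the ball-topped stick, outside both consoles (the other console may lie between). A blue and yellow square tin, 118 mm high, stands at the other end.
Not all that is in view belongs to the job. Leave any pink look-alike of the part that bears lift alone.

How it is judged (in metres and radians):
On the way:
1. the ball-topped stick is held over towards the wax pot, past half of its travel (0.25 rad), for two seconds without a break (((y of wax_pot in the frame of jog_pivot above 0 m and value of joint jog above 0.25 rad) or (y of wax_pot in the frame of jog_pivot below 0 m and value of joint jog below -0.25 rad))), for 2 s.
At the end, for the whole second after the job is handed in: The ball-topped stick has sprung back upright (within 0.06 rad), the T-handled stick is upright (within 0.06 rad) and the wax pot stands within 20 mm of where it was (value of joint jog between -0.06 and 0.06 rad and value of joint lift between -0.06 and 0.06 rad and distance of wax_pot from where it was at the start of the episode below 0.02 m); the robot touches nothing.
It fails at once if the ball-topped stick is tilted more than 0.15 rad away from the wax pot ((y of wax_pot in the frame of jog_pivot above 0 m and value of joint jog below -0.15 rad) or (y of wax_pot in the frame of jog_pivot below 0 m and value of joint jog above 0.15 rad)).
It fails at once if the T-handled stick is tilted more than 0.15 rad (value of joint lift above 0.15 rad or value of joint lift below -0.15 rad).
It fails at once if the wax pot is shoved more than 20 mm or tipped more than 0.2 rad (distance of wax_pot from where it was at the start of the episode above 0.02 m or angle between wax_pot's own z axis and vertical above 0.2 rad).
It also fails if it takes over 32 s, if anything falls off the work surface, if the arm or the gripper's body presses on something with over 40 N, if the wrist force passes 120 N, or if a joint passes its speed limit or range.

## Robot

A 6-joint arm with a two-finger parallel gripper is mounted at the origin on the work surface. World frame = base frame: x ahead of the robot, y to its left, z up, the work surface at z = 0. Lengths are in m, angles in degrees, forces in N, time in s.
With the tool pointing down it reaches from about 0.35 to 0.85 m from the base axis. Payload 8.1 kg.
Tool frame: the origin (TCP) lies on the front face of the gripper's body, between the roots of the fingers; the fingertips stand 84 mm ahead of it and the grasp point (between the pads) lies 65 mm ahead of it; z points along the fingers, y is the line along which they close (so a half turn about z gives the same grasp; the last joint's range is limited). The gripper opens to 93 mm and grips with 3 to 60 N. Pads are 15 mm wide; open, the fingers measure 128 mm over their backs; the gripper's body (75 mm by 188 mm) begins 65 mm behind the grasp point.
Start: joints at [65.925, 7.471, 85.268, -0, 87.261, -4.893], TCP at [0.197, 0.567, 0.303] pointing down, gripper open.
Joint ranges: [-169.43, 169.43], [-51.17, 129.36], [1.28, 143.12], [-76.62, 256.62], [0, 156.53], [-152.29, 152.29]. Speed limits (degrees/s): [136.94, 136.94, 159.86, 180, 180, 180].

## Interface

Orientations are given as [roll, pitch, yaw] about the fixed x, y, z axes, in that order (R = Rz(yaw) Ry(pitch) Rx(roll)).
In Python, from workcell import arm gives the robot as it stands.
- The arm moves only by the shell command python3 -m crank 'ROWS' [OPENING]. ROWS is text: rows parted by semicolons, each of 6 numbers parted by spaces: the shift along the tool's x, y, z as a fraction of full scale, then the turn, a rotation vector about the tool's x, y, z as a fraction of full scale. A call has 1 to 20 rows; each row is the pose to reach, as a shift and turn from the pose commanded when the call began, along the tool's axes at that moment, turning the shorter way round; what a row does not reach only later rows make up. Full scale, the value 1, is 120 mm for a shift and pi rad for a turn. A row lasts 1/12 s, in which the tool goes at most 41.7 mm and 7.16 degrees, less where a joint would pass 70% of its speed; a pose out of reach is approached as far as the arm can. A call with a number of a shift or a turn outside -1 to 1 is refused whole. A call with a gripper value outside its range is refused whole. OPENING is the finger opening in mm, from 0 to 93, set as the call begins (- or left out, the last holds). The fingers move at their own pace and stop on an object; the grip force is fixed at half the most. Time passes only in rows, so rows that repeat a pose let the fingers close. It gives the time, the measured TCP pose, the force, the opening and the grip force at its end, in the units of the state.
- arm.sense(): the state, without advancing time (a new reading comes with each control period).
- arm.camera(name): name is "scene" or "top" or "wrist"; returns the picture (480x640x3 uint8, blue, green, red); there is no depth.
- arm.camera_model(name): a dict with "fx", "fy", "cx", "cy" (pixels), "distortion" ([k1, k2, p1, p2, k3] as OpenCV has them; the pictures are not rectified), "T" (4x4, takes a point from camera to world coordinates); the wrist camera has in their place "tool_from_camera" (4x4, takes a point from camera to tool coordinates, whose origin is the TCP and whose axes are the flange's). Camera axes: x right, y up, looking along -z (the intrinsics and any distortion apply to the point x, -y, -z); pixel columns grow to the right and rows downward; lengths in m; the calibration is good to about 2 mm. A picture is of the moment at which its call begins: read the wrist's pose just before it. camera_model takes no time and is no camera call.
- arm.close_job(): hands the job in; it is judged then, once.
Trained networks look in the newest picture that a camera, given by its name, has taken for a name from the list of things; names that differ only in an ending like _2 or _b are one class to them, and where a whole thing is asked for, a point or a joint stands for the part that bears it (a point fixed in the world has none). Each returns a list of dicts, best first, with "confidence" (0 to 1); they miss things now and then, are a little off and sometimes report something else, mostly with a low value. They report only what shows in the picture. A call takes as long as a camera call. They do not tell look-alikes from the thing itself.
- arm.spot_in(query, camera): "point" ([column, row] in pixels, amid what is visible of it).
The state is a dict: "time_s": time; "joint_positions": joint angles; "qvel": joint speeds; "tau": joint torques, N m; "position": TCP position; "tcp_rot": TCP orientation; "ft_force": force on the tool from outside, world axes, zero at the start; "wrist_torque": the same for the moment, N m; "width": opening from 0.0 (shut) to 1.0 (fully open); "grasp_force": force on a finger pad.
Only numpy, scipy, OpenCV 4.12 (cv2) and the standard library are available. Lean on these libraries where they do the work, as an engineer would, in place of code of your own. Each camera call takes 0.05 s, during which the arm holds its last target. There are 200 camera calls.

## Working session

There is one attempt and no reset: what is moved stays moved. The work goes in short steps, Python scripts to look and compute and a shell command to move; the robot and the scene stay as the last step left them, time stands still between calls to the robot, and variables do not carry over. Pictures are saved under pics/ and viewed, at most 10 in all, crops included, and the job is handed in when it is done.

```bash
mkdir -p pics; python3 - <<'E'
from workcell import arm
import cv2,numpy as np
for c in("scene","top"):
    im=arm.camera(c); cv2.imwrite(f"pics/{c}0.png",im)
    for q in("jog","lift","wax_pot"):
        print(c,q,[(np.round(d["point"]),round(d["confidence"],2)) for d in arm.spot_in(q,c)][:3])
    m=arm.camera_model(c);print({k:np.round(v,3).tolist() for k,v in m.items()})
s=arm.sense();print(s["time_s"],s["position"],s["tcp_rot"])
E
```

```text
scene jog [(array([407., 243.]), 0.66), (array([280., 218.]), 0.24)]
scene lift [(array([216., 256.]), 0.92), (array([285., 215.]), 0.69)]
scene wax_pot [(array([542., 277.]), 0.93)]
{'fx': 575.923, 'fy': 575.923, 'cx': 316.81, 'cy': 243.352, 'distortion': [-0.102, 0.0, 0.0, 0.0, 0.0], 'T': [[-0.517, -0.518, 0.681, 1.412], [0.856, -0.324, 0.404, 0.441], [0.011, 0.792, 0.61, 0.798], [0.0, 0.0, 0.0, 1.0]]}
top jog [(array([267., 266.]), 0.91)]
top lift [(array([395., 173.]), 0.67), (array([381., 250.]), 0.56)]
top wax_pot [(array([146., 288.]), 0.88)]
{'fx': 474.315, 'fy': 474.315, 'cx': 323.445, 'cy': 238.314, 'distortion': [0.033, 0.0, 0.0, 0.0, 0.0], 'T': [[0.0, 0.993, -0.115, 0.45], [-1.0, -0.001, -0.01, -0.026], [-0.01, 0.115, 0.993, 1.228], [0.0, 0.0, 0.0, 1.0]]}
0.4 [0.19708396 0.56664384 0.30257765] [-1.79984266e+02 -1.93741260e-03  1.60817718e+02]
```

View pics/scene0.png

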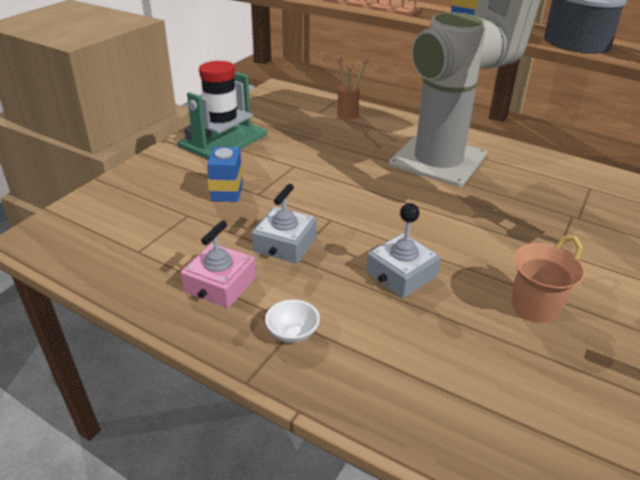

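View pics/top0.png

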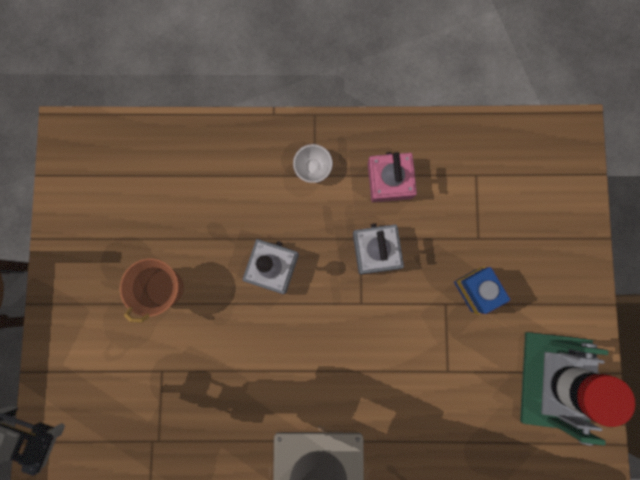

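The scene picture shows the ball at (410,213), with the grey T stick (285,195) and pink T stick on the tin's side and the pot at (545,280). In the top picture the ball is at (265,264), the pot at (150,288) and the grey T stick at (381,245). The pot is therefore at +y (left). The console's corners are about (258,241), (297,252), (283,292) and (245,282).

```bash
cat > h.py <<'E'
from workcell import arm
import cv2,numpy as np
def ray(c,p):
    m=arm.camera_model(c);T=np.array(m["T"])
    K=np.array([[m["fx"],0,m["cx"]],[0,m["fy"],m["cy"]],[0,0,1]])
    u=cv2.undistortPoints(np.array([[p]],float),K,np.array(m["distortion"]))[0,0]
    return T[:3,3],T[:3,:3]@np.array([u[0],-u[1],-1])
def plane(c,p,z):
    o,d=ray(c,p);return o+d*(z-o[2])/d[2]
E
python3 - <<'E'
from h import *
o1,d1=ray("top",(265,264));o2,d2=ray("scene",(410,213))
t=np.linalg.lstsq(np.c_[d1,-d2],o2-o1,rcond=None)[0]
a,b=o1+d1*t[0],o2+d2*t[1];print("ball",a,b)
im=cv2.imread("pics/top0.png");
c=np.array([plane("top",p,.06) for p in((258,241),(297,252),(283,292),(245,282))]);print(c.round(3),c.mean(0))
e=c[0]-c[1]+c[3]-c[2];print("y dir",np.degrees(np.arctan2(e[1],e[0])))
print("ball on z .16",plane("top",(265,264),.16),plane("scene",(410,213),.16))
print("pot rim",plane("top",(150,288),.112),"Tbar",plane("top",(382,246),.135))
x=cv2.resize(im[220:310,220:420],None,fx=4,fy=4,interpolation=2);cv2.imwrite("pics/crop.png",x)
E
```

```text
ball [0.51630734 0.11722798 0.15624982] [0.51460725 0.12116009 0.15667115]
[[0.579 0.148 0.06 ]
 [0.552 0.051 0.06 ]
 [0.454 0.085 0.06 ]
 [0.478 0.179 0.06 ]] [0.51571461 0.11579875 0.06      ]
y dir 74.7678444098173
ball on z .16 [0.51607689 0.11672652 0.16      ] [0.51926307 0.12281639 0.16      ]
pot rim [0.46321739 0.39099091 0.112     ] Tbar [ 0.5591509  -0.15009386  0.135     ]
```

View pics/crop.png

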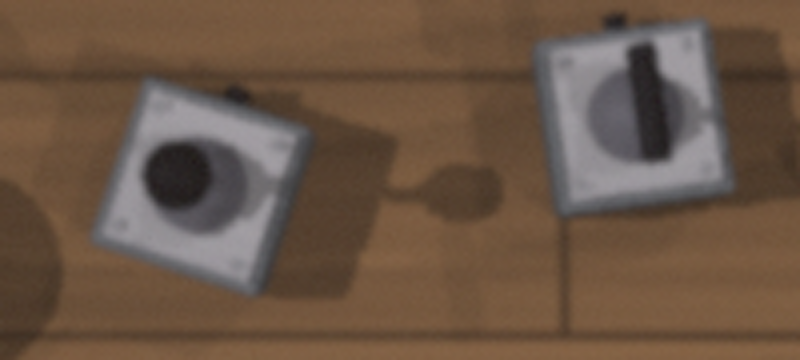

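The ball's two rays agree to about 5 mm, at (0.516, 0.118, 0.156), and 0.16 m is the expected height. It sits above the console centre. The tilt line is at 74.8°, so I will push with closed fingers from the -y side, with tool x along that line. First move: a quarter of the way over, with the turn.

```bash
python3 -m crank '-0.94 -0.82 0 0 0 0.478;-0.94 -0.82 0 0 0 0.478;-0.94 -0.82 0 0 0 0.478;-0.94 -0.82 0 0 0 0.478;-0.94 -0.82 0 0 0 0.478;-0.94 -0.82 0 0 0 0.478;-0.94 -0.82 0 0 0 0.478;-0.94 -0.82 0 0 0 0.478;-0.94 -0.82 0 0 0 0.478;-0.94 -0.82 0 0 0 0.478;-0.94 -0.82 0 0 0 0.478;-0.94 -0.82 0 0 0 0.478;-0.94 -0.82 0 0 0 0.478;-0.94 -0.82 0 0 0 0.478' 0
cat > go.py <<'E'
from h import *
from scipy.spatial.transform import Rotation as R
u=np.array([.263,.965,0]);ball=np.array([.516,.118,0])
s=arm.sense();r=R.from_euler("xyz",s["tcp_rot"],degrees=True)
p=np.array(s["position"])
print(s["time_s"],p.round(4),np.round(s["tcp_rot"],1),"F",np.round(s["ft_force"],1),"q",np.round(s["joint_positions"]))
print("shift to staging",r.inv().apply(ball-.075*u+[0,0,.303]-p)/.12, "along,cross",(p-ball)@u,(p-ball)@[.965,-.263,0])
E
python3 go.py
```

```text
time_s: 1.57
position: [0.2713, 0.4367, 0.3028]
tcp_rot: [-180.0, -0.0, 75.0]
ft_force: [-0.1, -0.3, -0.3]
width: 0.048
grasp_force: 0.0
1.5667 [0.2713 0.4367 0.3028] [-180.   -0.   75.] F [-0.1 -0.3 -0.3] q [52. -6. 99.  0. 87. 67.]
shift to staging [-2.66250189e+00  2.65427397e+00 -1.99278420e-03] along,cross 0.2431709925015 -0.31993664486341444
```

```bash
for i in 1; do python3 -m crank '-0.89 0.885 0 0 0 0;-0.89 0.885 0 0 0 0;-0.89 0.885 0 0 0 0;-0.89 0.885 0 0 0 0;-0.89 0.885 0 0 0 0'; done
python3 -m crank '-0.89 0.885 0 0 0 0;-0.89 0.885 0 0 0 0;-0.89 0.885 0 0 0 0;-0.89 0.885 0 0 0 0;-0.89 0.885 0 0 0 0'
python3 -m crank '-0.89 0.885 0 0 0 0;-0.89 0.885 0 0 0 0;-0.89 0.885 0 0 0 0;-0.89 0.885 0 0 0 0;-0.89 0.885 0 0 0 0;-0.89 0.885 0 0 0 0'
python3 go.py
```

```text
time_s: 1.98
position: [0.3477, 0.3023, 0.3029]
tcp_rot: [179.9, 0.1, 74.8]
ft_force: [-0.3, -0.4, 0.0]
width: 0.004
grasp_force: 0.0
time_s: 2.4
position: [0.422, 0.1716, 0.3029]
tcp_rot: [179.9, 0.1, 74.8]
ft_force: [0.8, -0.2, -0.6]
width: 0.002
grasp_force: 0.0
time_s: 2.9
position: [0.4949, 0.0437, 0.3025]
tcp_rot: [-180.0, -0.0, 74.8]
ft_force: [-0.4, 0.5, -0.4]
width: 0.006
grasp_force: 0.0
2.9 [0.4949 0.0437 0.3025] [-180.    -0.    74.8] F [-0.4  0.5 -0.4] q [ -1.  -9. 101.   0.  87.  14.]
shift to staging [ 0.01881831  0.00663291 -0.00413672] along,cross -0.07728879155420543 -0.0007942996626865647
```

Staging matches the plan: 77 mm short of the ball along the tilt line, with less than 1 mm cross error. Next I go down 84 mm, then advance gently to about 0.2 rad and read the force.

```bash
python3 -m crank '0 0 0.25 0 0 0;0 0 0.5 0 0 0;0 0 0.7 0 0 0;0 0 0.7 0 0 0;0 0 0.7 0 0 0'
python3 -m crank '0.2 0 0 0 0 0;0.35 0 0 0 0 0;0.4 0 0 0 0 0;0.45 0 0 0 0 0;0.5 0 0 0 0 0;0.55 0 0 0 0 0;0.55 0 0 0 0 0;0.55 0 0 0 0 0;0.55 0 0 0 0 0'
python3 go.py; python3 - <<'E'
from h import *
cv2.imwrite("pics/scene1.png",arm.camera("scene")[150:340,300:640])
E
```

```text
time_s: 3.32
position: [0.4933, 0.0454, 0.2178]
tcp_rot: [-179.8, 0.0, 74.9]
ft_force: [0.2, 0.0, -0.0]
width: 0.005
grasp_force: 0.0
time_s: 4.07
position: [0.5119, 0.1072, 0.2187]
tcp_rot: [-180.0, 0.0, 74.8]
ft_force: [-0.3, -1.1, 1.9]
width: 0.006
grasp_force: 0.7
4.0667 [0.5119 0.1072 0.2187] [-180.     0.    74.8] F [-0.3 -1.1  1.9] q [  6.  -1. 103.  -0.  78.  21.]
shift to staging [-0.52936134  0.00932391 -0.70233121] along,cross -0.011516383826634571 -0.0011458761715637273
```

View pics/scene1.png

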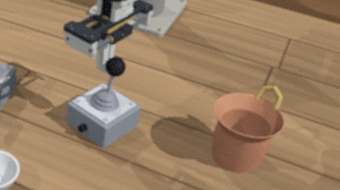

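The finger is on the ball's far side from the pot, and the stick leans towards the pot with the ball at crop (116,66). Next I advance 22 mm and hold.

```bash
python3 -m crank '0.05 0 0 0 0 0;0.1 0 0 0 0 0;0.15 0 0 0 0 0;0.19 0 0 0 0 0;0.19 0 0 0 0 0;0.19 0 0 0 0 0;0.19 0 0 0 0 0'
python3 go.py; python3 - <<'E'
from h import *
im=arm.camera("top");cv2.imwrite("pics/a.png",cv2.resize(im[220:310,180:340],None,fx=4,fy=4))
im=arm.camera("scene");cv2.imwrite("pics/b.png",cv2.resize(im[170:320,340:500],None,fx=4,fy=4))
print(arm.spot_in("jog","scene")[:1])
E
```

```text
time_s: 4.7
position: [0.5175, 0.1296, 0.2182]
tcp_rot: [-179.9, 0.0, 74.8]
ft_force: [-1.0, -3.0, -2.5]
width: 0.002
grasp_force: 2.1
4.7 [0.5175 0.1296 0.2182] [-179.9    0.    74.8] F [-1.  -3.  -2.5] q [  9.   0. 102.  -0.  78.  24.]
shift to staging [-0.72236982  0.01208199 -0.70643578] along,cross 0.011613186927842191 -0.0016350444683332123
[{'point': [413.3, 243.7], 'confidence': 0.58}]
```

View pics/b.png

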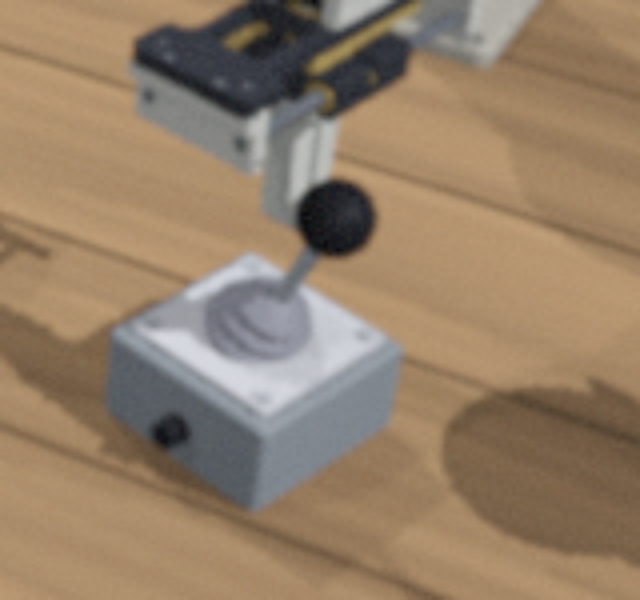

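The ball is now at crop (336,217), which is scene (424,224), clearly over towards the pot. I'll check the tilt by calibration, then hold.

```bash
python3 - <<'E'
from h import *
u=np.array([.263,.965,0]);P=np.array([.516,.118,.06])
m=arm.camera_model("scene");T=np.linalg.inv(m["T"])
K=np.array([[m["fx"],0,m["cx"]],[0,m["fy"],m["cy"]],[0,0,1]])
for t in(0,.2,.25,.3,.35,.4,.45,.5):
    b=T[:3,:3]@(P+.1*(np.sin(t)*u+np.array([0,0,np.cos(t)])))+T[:3,3]
    print(t,cv2.projectPoints(np.array([[b[0],-b[1],-b[2]]]),np.zeros(3),np.zeros(3),K,np.array(m["distortion"]))[0].ravel().round(1))
E
python3 -m crank '0.03 0 0 0 0 0;0.03 0 0 0 0 0;0.03 0 0 0 0 0;0.03 0 0 0 0 0;0.03 0 0 0 0 0;0.03 0 0 0 0 0;0.03 0 0 0 0 0;0.03 0 0 0 0 0;0.03 0 0 0 0 0;0.03 0 0 0 0 0;0.03 0 0 0 0 0;0.03 0 0 0 0 0;0.03 0 0 0 0 0;0.03 0 0 0 0 0;0.03 0 0 0 0 0;0.03 0 0 0 0 0;0.03 0 0 0 0 0;0.03 0 0 0 0 0;0.03 0 0 0 0 0;0.03 0 0 0 0 0'
```

```text
0 [408.4 211.5]
0.2 [416.2 216.6]
0.25 [418.1 218.1]
0.3 [420.  219.7]
0.35 [421.8 221.4]
0.4 [423.6 223.2]
0.45 [425.3 225.1]
0.5 [427. 227.]
time_s: 6.52
position: [0.5185, 0.1328, 0.2184]
tcp_rot: [-180.0, 0.0, 74.8]
ft_force: [-2.2, -4.6, -4.6]
width: 0.006
grasp_force: 2.5
```

The tilt is about 0.37–0.4 rad, and the force agrees. I'll hold over a second more, back off smoothly along the line, then rise.

```bash
python3 -m crank '0 0 0 0 0 0;0 0 0 0 0 0;0 0 0 0 0 0;0 0 0 0 0 0;0 0 0 0 0 0;0 0 0 0 0 0;0 0 0 0 0 0;0 0 0 0 0 0;0 0 0 0 0 0;0 0 0 0 0 0;0 0 0 0 0 0;0 0 0 0 0 0;0 0 0 0 0 0;0 0 0 0 0 0;0 0 0 0 0 0'
python3 -m crank '-0.05 0 0 0 0 0;-0.1 0 0 0 0 0;-0.15 0 0 0 0 0;-0.2 0 0 0 0 0;-0.25 0 0 0 0 0;-0.3 0 0 0 0 0;-0.35 0 0 0 0 0;-0.4 0 0 0 0 0;-0.5 0 0 0 0 0;-0.6 0 0 0 0 0;-0.75 0 0 0 0 0;-0.75 0 0 0 0 0;-0.75 0 0 0 0 0'
python3 -m crank '0 0 -0.3 0 0 0;0 0 -0.6 0 0 0;0 0 -0.7 0 0 0;0 0 -0.7 0 0 0;0 0 -0.7 0 0 0;0 0 -0.7 0 0 0;0 0 -0.7 0 0 0;0 0 -0.7 0 0 0'
python3 - <<'E'
from h import *
cv2.imwrite("pics/end.png",arm.camera("scene"))
E
```

```text
time_s: 7.77
position: [0.5185, 0.1328, 0.2184]
tcp_rot: [-179.9, 0.0, 74.8]
ft_force: [-2.4, -4.1, -3.0]
width: 0.004
grasp_force: 2.5
time_s: 8.85
position: [0.495, 0.0451, 0.2188]
tcp_rot: [180.0, -0.0, 74.7]
ft_force: [-0.4, 0.6, 0.3]
width: 0.006
grasp_force: 0.0
time_s: 9.52
position: [0.4946, 0.0463, 0.301]
tcp_rot: [-179.8, 0.0, 74.8]
ft_force: [0.1, -0.7, 1.0]
width: 0.006
grasp_force: 0.0
```

View pics/end.png

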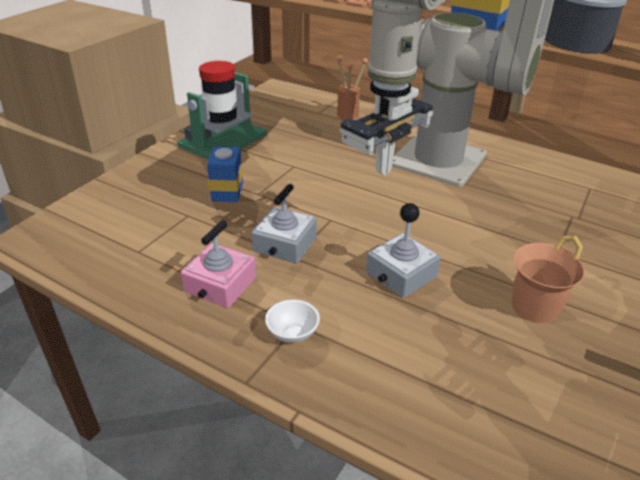

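The ball is back at (410,213), where it started. The T stick and pot have not moved, and the gripper is clear.

```bash
python3 -c "
from workcell import arm
print(arm.close_job())"
```

```text
the job is handed in; nothing more can be done
None
```

I held the ball-topped stick over towards the wax pot at about 0.4 rad for just over 3 s, then let it spring back upright without disturbing the T-handled stick or the pot, and handed the job in at about 9.6 s; no verdict came back.

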